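# Load the trimming jig with a tank off the hanging rail

### The arm

A 7-joint arm with a two-finger parallel gripper is mounted at the origin on the work surface. World frame = base frame: x ahead of the robot, y to its left, z up, the work surface at z = 0. Lengths are in mm, angles in rad, forces in N, time in s.
With the tool pointing down it reaches from about 400 to 850 mm from the base axis. Payload 10.4 kg.
Tool frame: the origin (TCP) lies at the very end of the fingers, on their centre line; the grasp point (between the pads) lies manip.tcp_to_grasp behind it (manip.tcp_to_grasp is the distance from the TCP to the grasp point, in mm); z points along the fingers, y is the line along which they close (so a half turn about z gives the same grasp; the last joint's range is limited). The gripper opens to 85 mm and grips with 20 to 120 N. Pads are 22 mm wide; open, the fingers measure 114 mm over their backs; the gripper's body (76 mm by 85 mm) begins 54 mm behind the grasp point. The pads swing forward as they close: fully open they stand 13 mm farther back than shut.
Start: joints at [-1.145, 0.332, -0.065, 1.46, 0.022, 1.35, -0.088], TCP at [271.169, 563.133, 231.338] pointing down, gripper open.
Joint ranges: [-2.6, 2.6], [-0.5, 2.12], [-1.47, 1.34], [0.16, 2.42], [-1.27, 4.41], [0.06, 2.06], [-2.6, 2.6]. Speed limits (rad/s): [2.22, 2.22, 2.79, 2.79, 3.14, 3.14, 3.14].

### API

Orientations are given as a unit quaternion [w, x, y, z].
In Python, from cell import manip gives the robot as it stands. The module is installed in compiled form; this text tells all that it offers.
- The arm moves only by the tool arm_command, never from a script. Its argument "plan" is a list that holds one entry, the list of rows, each a list of 7 numbers: the turn, a rotation vector about the tool's x, y, z in rad, then the shift along the tool's x, y, z in cm, then the closure, from 0 (fully open) to 1 (shut). A call has 1 to 20 rows; each row shifts and turns the commanded pose from where the row before left it, along the tool's axes as they then stand; what a row does not reach is not made up. A row lasts 1/10 s, in which the tool goes at most 50 mm and 8.59 degrees, less where a joint would pass 70% of its speed; a pose out of reach is approached as far as the arm can. A call with a gripper value outside its range is refused whole. The fingers move at their own pace and stop on an object; the grip force is fixed at half the most. Time passes only in rows, so rows that do not move let the fingers close. It gives the time, the measured TCP pose, the force, the opening and the grip force at its end, in the units of the state.
- manip.state(): the state, without advancing time (a new reading comes with each control period).
- manip.get_image(name): name is "scene" or "side" or "wrist"; returns a dict with "image" (480x640x3 uint8, red, green, blue), "range_z" (480x640 float32, mm along the optical axis (not along the pixel's ray), 0 where there is no reading), "intrinsics" (3x3 intrinsics, pixels), "cam_to_world" (4x4, takes a point from camera to world coordinates). Camera axes: x right, y up, looking along -z (the intrinsics and any distortion apply to the point x, -y, -z); pixel columns grow to the right and rows downward; lengths in mm; the calibration is good to about 2 mm. The wrist camera is an equidistant fisheye: a pixel r from the principal point sees the ray r / f radians off the axis. A picture is of the moment at which its call begins.
- manip.job_done(): hands the job in; it is judged then, once.
The state is a dict: "time": time; "qpos": joint angles; "qvel": joint speeds; "joint_torque": joint torques, N m; "ee_pos": TCP position; "tcp_rot": TCP orientation; "ft_force": force on the tool from outside, world axes, zero at the start; "wrist_torque": the same for the moment, N m; "finger_gap": finger opening in mm; "grasp_force": force on a finger pad.
Only numpy, scipy, OpenCV 4.12 (cv2) and the standard library are available. Lean on these libraries where they do the work, as an engineer would, in place of code of your own. Each camera call takes 0.05 s, during which the arm holds its last target. There are 200 camera calls.

### The job

Load the plywood trimming jig: swing its hinged router frame up by the steel handle and over past its balance point, so that it stays open by itself against its stops. Then take the grey plastic tank off its hook by lifting the handle clear above the upturned tips before drawing it away, without straining it against the hook, and lower it (do not drop it) upright into the open nest of the jig until it sits on the bottom, and let go. Leave the frame open, the plywood template hanging on its own hook, and the sanding block, mallet and tin on the bench where they are.

Things in the scene. Friction and masses are not known exactly. Their poses are not given: they have to be found in the camera images.
- tank: Dark grey plastic tank, 0.25-0.6 kg, hung upright on one of the rail's hooks. Body 180 (own x) x 64 (own y) x 80 high; over it a fixed carrying handle on legs at x = +-63 (16 thick): opening under the bar 60 high, 110 long. Black cap (top at 103) on the +x end, brass boss on the other. Origin: centre of its underside, z up. May sit in the nest either way round.
- tank_handle (a point): Centre of the tank's handle bar, 149 above the tank's origin. The bar is straight, 142 long along the tank's x, 18 x 18 in section with flat sides; as it hangs it lies level across the two prongs of the hook and can be pinched from above between them.
- template: The bystander on the other hook: a plywood board 150 x 12 x 170 high with a hand slot near its top, hanging upright through the slot. Origin: centre of its lower edge; long side along own x, z up.
- rail: Fixed blue tube hanging rail on the bench, at the robot's left. Origin on the bench under the middle of the crossbar; own x along the crossbar (500 long, 20 thick, 210 to 250 high); posts at x = +-235, as high. Two steel hooks at x = -105 and +105 point to own -y; which one holds the tank varies, the template hangs on the other.
- hook_near (a point): Resting point of the hook at rail x = -105, y = -70, height 220 (upper side of the prongs), axes as the rail. A hook is two round 8 mm prongs, 36 to either side of this point (64 clear between), level out to rail y = -105, then turned up; tips 30 above the level part, at y = -110.
- hook_far (a point): The same for the hook at rail x = +105. To unhook the tank raise it by more than 30 but less than 52 (beyond that its body meets the prongs from below), about 40, then draw it away along the rail's -y by 60 or more.
- jig: Fixed plywood trimming jig bolted to the bench, on the robot's right: a box 232 long (own x) x 116 wide (own y), open on top, rim 102 above the bench; base plate 302 long. Origin: centre of its underside; z up. Its frame is hinged along the top of its -y wall.
- nest (a point): Centre of the nest's floor in the jig (18 above the bench). The nest is 196 (jig x) x 80 (jig y), 84 deep, flat bottom, so the tank has 8 mm of play on every side.
- frame (a joint): Angle of the hinged plywood router frame, rad: 0 shut on the rim over the nest, 2.05 fully open on its stops, leaning outwards. Balances at about 1.45: below that it falls shut, beyond it falls open. 232 x 134 x 12 thick with a window, 0.28 kg, light friction. Hinged along the jig's x; opening lifts its +y edge and swings it over to -y.
- frame_hinge (a point): Middle of the hinge line, on the top of the jig's -y wall (jig frame: x 0, y -58, z 102).
- frame_handle (a point): Middle of the steel D-handle on the frame's upper face (moves with it): a round bar 12 thick, 110 long along the jig's x, 114 from the hinge line along the frame and 48 above its underside; 30 clear under the bar. Can be pinched from above and followed round; the bar can turn between the fingers.
- sanding_block: Cork sanding block 110 x 62 x 34, loose on the bench between rail and jig. Origin: centre of its underside.
- mallet: Rubber-headed mallet, 270 long, lying between rail and jig. Origin: its middle.
- filler_tin: Tin 72 across, 85 high, standing far from the robot. Origin: centre of its underside.

How it is judged (in metres and radians):
On the way, in this order (a step that is already met when the one before it is completed fails the run):
1. the router frame stands open by itself, untouched (value of joint frame above 1.9 rad and contact force between each of the arm, the fingers and frame below 0.3 N), for 0.3 s.
2. the tank is off its hook, carried clear of the tips (y of tank in the frame of rail below -0.13 m and contact force between tank and rail below 0.3 N), for 0.1 s.
At the end, for the whole second after the job is handed in: The tank sits upright (within 0.08 rad) and at rest on the floor of the nest (underside within 6 mm of it, centre within 15 mm), the frame stands open beyond 1.9 rad, and the template still hangs on its hook, within 50 mm of where it was (z of tank in the frame of nest between -0.004 and 0.006 m and horizontal distance between tank and nest below 0.015 m and angle between tank's own z axis and vertical below 0.08 rad and linear speed of tank below 0.02 m/s and value of joint frame above 1.9 rad and distance of template from where it was at the start of the episode below 0.05 m); the robot touches nothing.
It fails at once if the tank is dropped: it moves faster than 0.6 m/s while nothing holds it (a fall of about 20 mm) (linear speed of tank above 0.6 m/s and contact force between each of the fingers, the arm and tank below 0.3 N).
It fails at once if the tank is strained against the rail with more than 40 N (contact force between tank and rail above 40 N).
It fails at once if the template, sanding block, mallet or tin is shifted by more than 60 mm (distance of any of template, sanding_block, mallet, filler_tin from where it was at the start of the episode above 0.06 m).
It also fails if it takes over 64 s, if anything falls off the work surface, if the arm or the gripper's body presses on something with over 40 N, if the wrist force passes 120 N, or if a joint passes its speed limit or range.

## Working session

There is one attempt and no reset: what is moved stays moved. The work goes in short steps, Python scripts to look and compute and a tool call to move; the robot and the scene stay as the last step left them, time stands still between calls to the robot, and variables do not carry over. Pictures are saved under pics/ and viewed, at most 10 in all, crops included, and the job is handed in when it is done.

Besides the shell and the picture viewer there is one more tool, called in YAML: its name, and indented under it one key for each argument. arm_command: Moves the arm, as the interface text tells. Its arguments: {"type":"object","properties":{"plan":{"type":"array"}},"required":["plan"]}

```bash
mkdir -p pics
cat > h.py <<'E'
import numpy as np,cv2
from cell import manip
def grab(n,tag):
    d=manip.get_image(n); np.savez(f'{tag}.npz',**{k:np.asarray(v) for k,v in d.items()})
    cv2.imwrite(f'pics/{tag}.png',cv2.cvtColor(d['image'],cv2.COLOR_RGB2BGR)); return d
def load(tag): return dict(np.load(f'{tag}.npz'))
def pts(d):
    "world point per pixel from depth (non-fisheye)"
    K=d['intrinsics'];Z=d['range_z'].astype(float);v,u=np.mgrid[:480,:640]
    P=np.stack([(u-K[0,2])/K[0,0]*Z,-(v-K[1,2])/K[1,1]*Z,-Z],-1)
    T=d['cam_to_world'];return P@T[:3,:3].T+T[:3,3]
E
python3 - <<'E'
from h import *
np.set_printoptions(precision=3,suppress=True)
print(manip.state(),manip.tcp_to_grasp)
for n in('scene','side'):
    d=grab(n,n+'0');print(d['cam_to_world'],d['intrinsics'],(d['range_z']>0).mean())
a=[cv2.imread(f'pics/{n}0.png') for n in('scene','side')]
E
```

```text
{'time': 0.0, 'qpos': array([-1.145,  0.333, -0.065,  1.461,  0.022,  1.35 , -0.088]), 'qvel': array([ 0.   ,  0.002,  0.   ,  0.002,  0.002, -0.   , -0.001]), 'joint_torque': array([  0.   , -62.545,   0.049, -39.161,   0.016,   0.01 ,  -0.   ]), 'ee_pos': array([271.004, 562.765, 230.505]), 'tcp_rot': array([-0.   ,  0.222,  0.975, -0.001]), 'ft_force': array([0.121, 0.467, 0.765]), 'wrist_torque': array([-0.013,  0.019,  0.062]), 'grasp_force': 0.0, 'finger_gap': 85.41970953771182} 18.700000000000003
[[  -0.298   -0.749    0.591 1140.881]
 [   0.955   -0.235    0.183  187.177]
 [   0.002    0.619    0.785  924.774]
 [   0.       0.       0.       1.   ]] [[514.812   0.    314.229]
 [  0.    514.812 237.426]
 [  0.      0.      1.   ]] 0.9959830729166667
[[   0.761    0.361   -0.54    84.497]
 [  -0.649    0.424   -0.631 -581.01 ]
 [   0.001    0.831    0.557  696.703]
 [   0.       0.       0.       1.   ]] [[569.424   0.    319.214]
 [  0.    569.424 237.165]
 [  0.      0.      1.   ]] 0.9961263020833333
```

View pics/scene0.png

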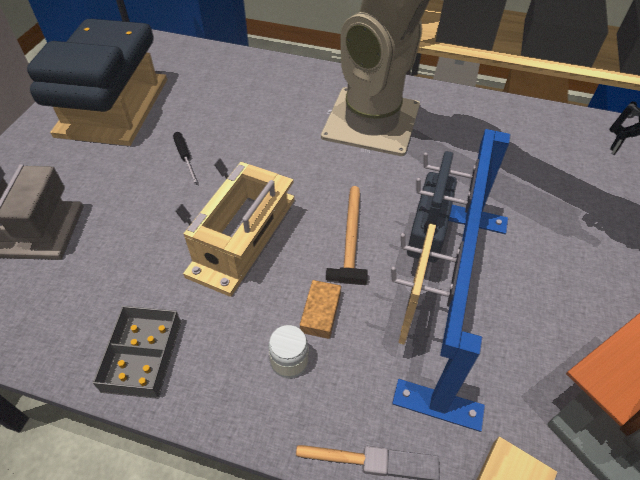

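View pics/side0.png

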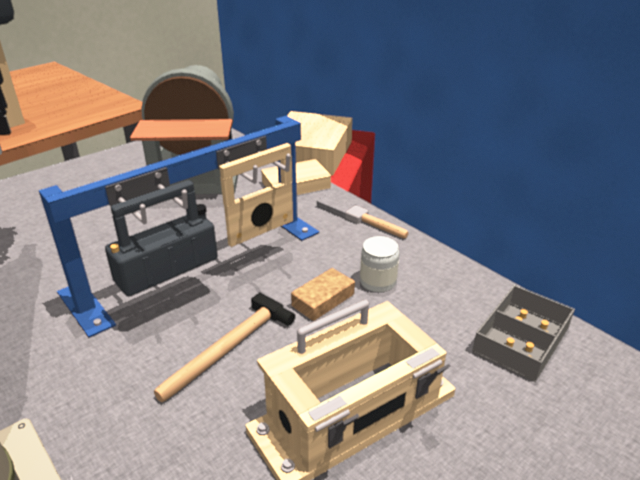

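The scene view shows the jig shut at (240,220), with its D-handle at (258,205). The tank hangs at (432,205), nearer the robot, and the template at (418,285). The side view shows the tank handle at (155,200), the jig D-handle at (333,318) and the hinges at (327,410) and (430,360). Next I'll measure these by colour plus range.

Run:
```python
from h import *
np.set_printoptions(precision=1,suppress=True)
def rect(n,Q):
    if len(Q)<10: print(n,'few',len(Q));return
    r=cv2.minAreaRect(Q[:,:2].astype(np.float32))
    b=cv2.boxPoints(r);e0,e1=b[1]-b[0],b[2]-b[1];L=e0 if np.hypot(*e0)>np.hypot(*e1) else e1
    print(n,len(Q),'c',np.array(r[0]),'size',np.array(r[1]),'ang',round(np.degrees(np.arctan2(L[1],L[0]))%180,2),'z',np.percentile(Q[:,2],[2,50,98]))
def big(m):
    m=cv2.erode(m.astype(np.uint8),np.ones((2,2)));n,l,s,_=cv2.connectedComponentsWithStats(m);return l==1+s[1:,4].argmax()
for t in('scene0','side0'):
    d=load(t);P=pts(d);x,y,z=np.moveaxis(P,-1,0);hsv=cv2.cvtColor(d['image'],cv2.COLOR_RGB2HSV);H,S,V=np.moveaxis(hsv.astype(int),-1,0)
    ws=(x>150)&(x<800)&(abs(y)<500)
    print(t,'bench z',np.median(z[ws&(z<15)]))
    blue=ws&(H>100)&(H<125)&(S>120)&(y>0)
    rect('rail top',P[blue&(z>240)&(z<260)&big(blue&(z>244)&(z<258))])
    dark=ws&(V<95)&(S<110)&(y>20)
    for lo,hi in((205,232),(232,250),(250,262)):
        m=dark&(z>lo)&(z<hi); 
        if m.sum()>20: rect(f'dark {lo}-{hi}',P[big(m)])
    m=dark&(z>90)&(z<170)
    if m.sum()>20: rect('tank body',P[big(m)])
    J=ws&(y<100)&(z>85)&(z<125)&(S>60); rect('jig frame top',P[big(J&(z>105))])
    m=ws&(y<100)&(z>138)&(z<170); rect('Dhandle',P[big(m)])
    m=ws&(y<100)&(z>3)&(z<60)&(S>60);print('base ',end='');rect('',P[big(m)])
```

```text
scene0 bench z -1.0041324658395752
rail top 2944 c [514.1 295.3] size [ 47.9 499.4] ang 179.24 z [246.2 248.9 251.3]
dark 205-232 72 c [477.6 214.5] size [ 5.2 15.9] ang 96.54 z [207.5 218.  229.1]
dark 232-250 422 c [409.7 215.2] size [ 15.7 139.2] ang 179.2 z [233.4 236.5 239.2]
tank body 601 c [445.9 194.6] size [106.9  25.5] ang 1.96 z [120.9 157.6 164.5]
jig frame top 2675 c [ 493.9 -175. ] size [133.1 233. ] ang 172.46 z [106.2 112.5 115.8]
Dhandle 230 c [ 500.2 -127.7] size [  8.7 120.3] ang 172.59 z [141.3 152.7 157.3]
base  1927 c [ 493.8 -182.6] size [114.9 302.2] ang 171.82 z [ 4.6 18.5 52.7]
side0 bench z -0.5304459648359625
rail top 1622 c [508.2 289.6] size [ 48.7 494.5] ang 179.18 z [244.7 249.1 251. ]
dark 205-232 540 c [405.9 267.2] size [  8.8 109.5] ang 178.69 z [210.5 220.9 229.5]
dark 232-250 199 c [407.1 268.5] size [60.8  8.3] ang 0.14 z [232.3 238.3 244.4]
tank body 4252 c [403.8 206.8] size [ 59.5 177.9] ang 180.0 z [ 92.  132.8 164.2]
jig frame top 742 c [ 496.1 -128.9] size [ 23.9 131.7] ang 173.51 z [111.3 113.3 115.4]
Dhandle 591 c [ 494.9 -133.3] size [  9.3 118.8] ang 172.79 z [140.2 152.4 156.3]
base  4011 c [ 497.2 -190.5] size [115.3 286.7] ang 171.8 z [ 4.6 23.8 54.5]
```

arm_command:
  plan:
    - [[0, 0, 0, 0, 0, -4, 0], [0, 0, 0, 0, 0, -4, 0], [0, 0, 0, 0, 0, -4, 0], [0, 0, 0, 0, 0, -3, 0], [0, 0, 0, -3.2, -3.3, 0, 0], [0, 0, 0, -3.2, -3.3, 0, 0], [0, 0, 0, -3.2, -3.3, 0, 0], [0, 0, 0, -3.2, -3.3, 0, 0], [0, 0, 0, -3.2, -3.3, 0, 0], [0, 0, 0, -3.2, -3.3, 0, 0], [0, 0, 0, -3.2, -3.3, 0, 0], [0, 0, 0, -3.2, -3.3, 0, 0], [0, 0, 0, -3.2, -3.3, 0, 0], [0, 0, 0, -3.2, -3.3, 0, 0], [0, 0, 0, -3.2, -3.3, 0, 0], [0, 0, 0, -3.2, -3.3, 0, 0], [0, 0, 0, -3.2, -3.3, 0, 0], [0, 0, 0, -3.2, -3.3, 0, 0], [0, 0, 0, -3.2, -3.3, 0, 0], [0, 0, 0, -3.2, -3.3, 0, 0]]

```text
time: 2.1
ee_pos: [503.4, -136.6, 381.4]
tcp_rot: [0.0, 0.222, 0.975, 0.0]
ft_force: [0.0, 0.3, 0.4]
finger_gap: 85.6
grasp_force: 0.0
```

arm_command:
  plan:
    - [[0, 0, -0.11, 0, 0, 2.5, 0.3], [0, 0, -0.11, 0, 0, 2.5, 0.3], [0, 0, -0.1, 0, 0, 2.5, 0.3], [0, 0, 0, 0, 0, 0, 0.3], [0, 0, 0, 0, 0, 0, 0.3]]

```text
time: 2.6
ee_pos: [503.3, -134.7, 306.8]
tcp_rot: [-0.0, 0.066, 0.998, 0.0]
ft_force: [1.0, 0.2, 0.4]
finger_gap: 59.9
grasp_force: 0.0
```

```bash
cat >> h.py <<'E'
from scipy.spatial.transform import Rotation as R
def ptsw(d):
    K=d['intrinsics'];Z=d['range_z'].astype(float);v,u=np.mgrid[:480,:640]
    a,b=(u-K[0,2])/K[0,0],(v-K[1,2])/K[1,1];r=np.hypot(a,b)+1e-9
    t=np.where(r<1.4,np.tan(np.minimum(r,1.4)),np.nan)
    P=np.stack([a/r*t*Z,-b/r*t*Z,-Z],-1);T=d['cam_to_world'];return P@T[:3,:3].T+T[:3,3]
def rect(n,Q):
    if len(Q)<10: print(n,'few',len(Q));return
    r=cv2.minAreaRect(Q[:,:2].astype(np.float32));b=cv2.boxPoints(r);e0,e1=b[1]-b[0],b[2]-b[1];L=e0 if np.hypot(*e0)>np.hypot(*e1) else e1
    print(n,len(Q),'c',np.array(r[0]),'size',np.array(r[1]),'ang',round(np.degrees(np.arctan2(L[1],L[0]))%180,2),'z',np.percentile(Q[:,2],[2,50,98]))
def big(m):
    m=cv2.erode(m.astype(np.uint8),np.ones((2,2)));n,l,s,_=cv2.connectedComponentsWithStats(m);return l==1+s[1:,4].argmax()
def go(p,yang,tilt=0):
    "tool-frame delta to reach TCP p with tool y at world angle yang deg"
    s=manip.state();w,x,y,z=s['tcp_rot'];A=R.from_quat([x,y,z,w]);a=np.radians(yang)
    Y=np.array([np.cos(a),np.sin(a),0]);Z=np.array([0,0,-1.]);B=R.from_matrix(np.c_[np.cross(Y,Z),Y,Z])
    print('at',s['ee_pos'],'turn',(A.inv()*B).as_rotvec(),'shift cm (before turn)',A.inv().apply(np.array(p)-s['ee_pos'])/10,'(after)',B.inv().apply(np.array(p)-s['ee_pos'])/10)
np.set_printoptions(precision=3,suppress=True)
E
python3 - <<'E'
from h import *
d=grab('wrist','w1');print(d['intrinsics'],d['cam_to_world'],manip.state()['ee_pos'])
P=ptsw(d);x,y,z=np.moveaxis(P,-1,0);ws=(x>330)&(x<680)&(y>-330)&(y<-20)
S=cv2.cvtColor(d['image'],cv2.COLOR_RGB2HSV)[...,1]
print('bench',np.median(z[ws&(abs(z)<12)]))
for n,m in(('handle',ws&(z>145)&(z<170)),('frame',ws&(z>104)&(z<122)&(S>50)),('nestfloor',ws&(abs(x-493)<130)&(abs(y+184)<60)&(z>12)&(z<26)),('base',ws&(z>4)&(z<60)&(S>50))): rect(n,P[big(m)])
E
```

```text
[[371.648   0.    321.597]
 [  0.    371.648 240.646]
 [  0.      0.      1.   ]] [[   0.131   -0.939   -0.319  422.01 ]
 [   0.991    0.124    0.043 -123.811]
 [  -0.001   -0.322    0.947  449.842]
 [   0.       0.       0.       1.   ]] [ 503.711 -134.802  307.469]
bench 0.4050577363450145
handle 1777 c [ 497.298 -130.063] size [ 10.561 119.137] ang 172.38 z [152.041 155.607 157.476]
frame 15910 c [ 492.323 -177.311] size [134.089 232.203] ang 172.39 z [109.211 114.363 115.918]
nestfloor 8757 c [ 497.813 -192.041] size [ 72.831 181.901] ang 172.59 z [17.427 19.17  21.064]
base 1813 c [ 507.068 -224.117] size [194.928  68.823] ang 14.64 z [18.986 38.924 57.326]
```

View pics/w1.png

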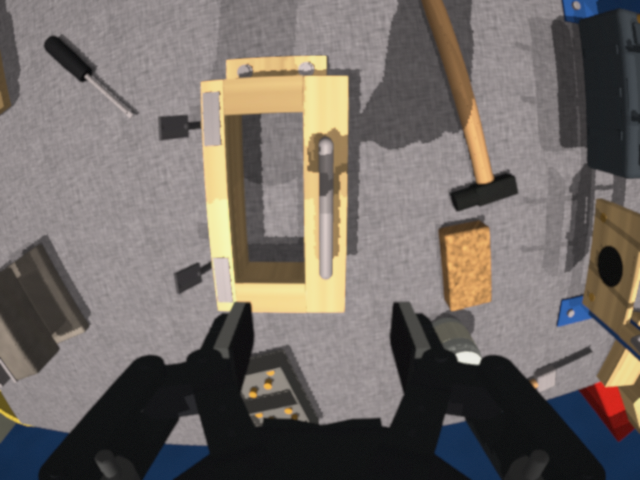

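The wrist view shows the frame shut over the nest at (275,195), with the D-handle bar from (325,145) to (325,275). Its position agrees with the mean of the two fixed views: handle (498,-130,150), jig origin (491,-186), yaw -7.6°.

arm_command:
  plan:
    - [[0, 0, 0, 0.6, 0.4, 4.5, 0.3], [0, 0, 0, 0, 0, 4.5, 0.4], [0, 0, 0, 0, 0, 4.0, 0.4], [0, 0, 0, 0, 0, 3.0, 0.4], [0, 0, 0, 0, 0, 1.3, 0.4], [0, 0, 0, 0, 0, 0, 0.7], [0, 0, 0, 0, 0, 0, 1], [0, 0, 0, 0, 0, 0, 1], [0, 0, 0, 0, 0, 0, 1], [0, 0, 0, 0, 0, 0, 1]]

```text
time: 3.65
ee_pos: [499.2, -130.8, 135.4]
tcp_rot: [0.002, 0.065, 0.998, -0.0]
ft_force: [-1.1, -1.7, 8.4]
finger_gap: 9.7
grasp_force: 58.7
```

Run:
```python
from h import *
s=manip.state();print(s['ee_pos'],s['finger_gap'],s['grasp_force'],s['qpos'])
# arc rows: tool local; th frame angle, tilt a about jig x. coordinates (y,z) jig; hinge(-58,102)
import math
r=math.hypot(114,48);a0=math.atan2(48,114);g=18.7+0
w,x,y,z=s['tcp_rot'];M=R.from_quat([x,y,z,w]).as_matrix();print(M)
def tcp(th,al): # grasp pt follows arc, TCP is g along tool z
    return np.array([r*math.cos(a0+th)+g*math.sin(al), r*math.sin(a0+th)-g*math.cos(al)])
N=24;prev=None
ths=np.linspace(0,1.9,N+1);als=np.linspace(0,.7,N+1)
for i in range(N):
    d=tcp(ths[i+1],als[i+1])-tcp(ths[i],als[i]);al=als[i]
    # tool y axis(world jig +y) rotated by al about jig +x: (cos,sin); tool z: (sin,-cos)
    print(i,round(ths[i+1],2),'ty %.2f tz %.2f'%((d[0]*math.cos(al)+d[1]*math.sin(al))/10,(d[0]*math.sin(al)-d[1]*math.cos(al))/10),'turn',round(als[1],4))
```

```text
[ 499.212 -130.797  135.361] 9.71086005494708 58.746750354766846 [-0.439  0.187  0.674  1.9   -0.132  1.094  1.728]
[[-0.992  0.129  0.003]
 [ 0.129  0.992 -0.   ]
 [-0.003  0.    -1.   ]]
0 0.08 ty -0.36 tz -0.89 turn 0.0292
1 0.16 ty -0.40 tz -0.87 turn 0.0292
2 0.24 ty -0.45 tz -0.84 turn 0.0292
3 0.32 ty -0.49 tz -0.82 turn 0.0292
4 0.4 ty -0.53 tz -0.79 turn 0.0292
5 0.48 ty -0.57 tz -0.76 turn 0.0292
6 0.55 ty -0.60 tz -0.72 turn 0.0292
7 0.63 ty -0.64 tz -0.69 turn 0.0292
8 0.71 ty -0.67 tz -0.66 turn 0.0292
9 0.79 ty -0.71 tz -0.62 turn 0.0292
10 0.87 ty -0.73 tz -0.58 turn 0.0292
11 0.95 ty -0.76 tz -0.54 turn 0.0292
12 1.03 ty -0.79 tz -0.50 turn 0.0292
13 1.11 ty -0.81 tz -0.46 turn 0.0292
14 1.19 ty -0.83 tz -0.41 turn 0.0292
15 1.27 ty -0.85 tz -0.37 turn 0.0292
16 1.35 ty -0.87 tz -0.32 turn 0.0292
17 1.42 ty -0.89 tz -0.27 turn 0.0292
18 1.5 ty -0.90 tz -0.23 turn 0.0292
19 1.58 ty -0.91 tz -0.18 turn 0.0292
20 1.66 ty -0.92 tz -0.13 turn 0.0292
21 1.74 ty -0.92 tz -0.08 turn 0.0292
22 1.82 ty -0.92 tz -0.03 turn 0.0292
23 1.9 ty -0.92 tz 0.02 turn 0.0292
```

arm_command:
  plan:
    - [[-0.029, 0, 0, 0, -0.36, -0.89, 1], [-0.029, 0, 0, 0, -0.4, -0.87, 1], [-0.029, 0, 0, 0, -0.45, -0.84, 1], [-0.029, 0, 0, 0, -0.49, -0.82, 1], [-0.029, 0, 0, 0, -0.53, -0.79, 1], [-0.029, 0, 0, 0, -0.57, -0.76, 1], [-0.029, 0, 0, 0, -0.6, -0.72, 1], [-0.029, 0, 0, 0, -0.64, -0.69, 1], [-0.029, 0, 0, 0, -0.67, -0.66, 1], [-0.029, 0, 0, 0, -0.71, -0.62, 1], [-0.029, 0, 0, 0, -0.73, -0.58, 1], [-0.029, 0, 0, 0, -0.76, -0.54, 1]]

```text
time: 4.85
ee_pos: [489.2, -207.4, 210.3]
tcp_rot: [0.013, 0.061, 0.982, 0.176]
ft_force: [-1.8, 7.6, 11.9]
finger_gap: 9.4
grasp_force: 58.5
```

arm_command:
  plan:
    - [[-0.029, 0, 0, 0, -0.79, -0.5, 1], [-0.029, 0, 0, 0, -0.81, -0.46, 1], [-0.029, 0, 0, 0, -0.83, -0.41, 1], [-0.029, 0, 0, 0, -0.85, -0.37, 1], [-0.029, 0, 0, 0, -0.87, -0.32, 1], [-0.029, 0, 0, 0, -0.89, -0.27, 1], [-0.029, 0, 0, 0, -0.9, -0.23, 1], [-0.029, 0, 0, 0, -0.91, -0.18, 1], [-0.029, 0, 0, 0, -0.92, -0.13, 1], [-0.029, 0, 0, 0, -0.92, -0.08, 1], [-0.029, 0, 0, 0, -0.92, -0.03, 1], [-0.029, 0, 0, 0, -0.92, 0.02, 1]]

```text
time: 6.05
ee_pos: [475.2, -314.1, 185.1]
tcp_rot: [0.024, 0.06, 0.938, 0.34]
ft_force: [1.3, -4.3, 7.1]
finger_gap: 9.7
grasp_force: 64.8
```

Run:
```python
from h import *
s=manip.state();print(s)
grab('side','side1')
```

```text
{'time': 6.05, 'qpos': array([ 0.367,  0.646,  0.655,  1.429, -0.802,  1.777,  2.548]), 'qvel': array([ 0.379,  0.292, -0.208, -0.213, -0.146,  0.195,  0.148]), 'joint_torque': array([ -5.132, -67.002,  12.335, -27.421,  -0.899,   2.431,  -0.156]), 'ee_pos': array([ 475.177, -314.052,  185.134]), 'tcp_rot': array([0.024, 0.06 , 0.938, 0.34 ]), 'ft_force': array([ 1.294, -4.326,  7.123]), 'wrist_torque': array([-0.188, -0.269, -0.355]), 'grasp_force': 64.80757355690002, 'finger_gap': 9.721301491239355}
```

View pics/side1.png

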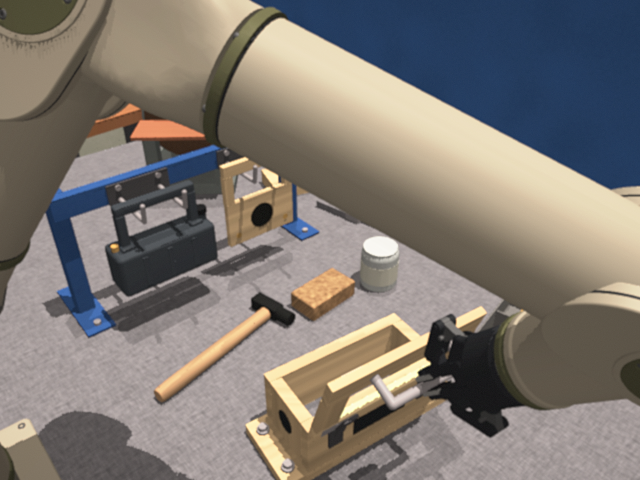

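The side view shows the frame leaning open at (400,370), held by its handle at (395,395), with the nest open. Joint 7 is close to its range limit, so I'll release and back off gently.

arm_command:
  plan:
    - [[0, 0, 0, 0, 0, 0, 0.65], [0, 0, 0, 0, 0, 0, 0.65], [0, 0, 0, 0, 0, 0, 0.65], [0, 0, 0, 0, 0, -1, 0.65], [0, 0, 0, 0, 0, -1, 0.65], [0, 0, 0, 0, 0, -1.5, 0.65], [0, 0, 0, 0, 0, -1.5, 0.65]]

```text
time: 6.8
ee_pos: [470.1, -345.0, 222.3]
tcp_rot: [0.022, 0.06, 0.938, 0.34]
ft_force: [0.3, -0.3, 0.4]
finger_gap: 30.3
grasp_force: 0.0
```

Run:
```python
from h import *
s=manip.state();print(s['qpos'],s['ft_force'],s['finger_gap'],s['ee_pos'])
```

```text
[ 0.42   0.663  0.666  1.322 -0.8    1.87   2.531] [ 0.274 -0.285  0.436] 30.306689274931205 [ 470.07  -345.027  222.268]
```

arm_command:
  plan:
    - [[0, 0, 0, 0, 1.8, -2.8, 0.65], [0, 0, 0, 0, 2.4, -2.9, 0.65], [0, 0, 0, 0, 2.4, -2.9, 0.65], [0, 0, 0, 0, 2.4, -2.9, 0.65], [0.14, 0, 0, 0, 0, 0, 0.5], [0.14, 0, 0, 0, 0, 0, 0.5], [0.14, 0, 0, 0, 0, 0, 0.5], [0.14, 0, 0, 0, 0, 0, 0.5], [0.14, 0, 0, 0, 0, 0, 0.5], [0, 0, 0, 0, 0, 0, 0.5], [0, 0, 0, 0, 0, 0, 0.5]]

```text
time: 7.9
ee_pos: [469.6, -348.2, 367.9]
tcp_rot: [0.0, 0.064, 0.998, -0.001]
ft_force: [0.1, -0.0, -0.3]
finger_gap: 42.6
grasp_force: 0.0
```

Run:
```python
from h import *
s=manip.state();print(s['qpos'])
go([408,160,s['ee_pos'][2]],89.2)
d=grab('wrist','w2')
d=grab('side','side2');P=pts(d);x,y,z=np.moveaxis(P,-1,0)
# frame open angle: points of frame beyond hinge
e=np.array([.132,.991]);ex=np.array([.991,-.132]);q=(P[...,:2]-[491,-186.2]);jy=q@e;jx=q@ex
S=cv2.cvtColor(d['image'],cv2.COLOR_RGB2HSV)[...,1]
m=(abs(jx)<116)&(jy<-62)&(jy>-200)&(z>125)&(z<240)&(S>50);print(m.sum(),np.percentile(jy[m],[1,99]),np.percentile(z[m],[1,99]))
a=np.degrees(np.arctan2(z[m]-102,jy[m]+58));print(np.percentile(a,[1,25,50,75,99]))
```

```text
[ 0.089  0.22   0.58   1.361 -0.119  1.594  2.098]
at [ 469.638 -348.24   367.889] turn [-0.002  0.001 -0.114] shift cm (before turn) [12.583 49.626 -0.089] (after) [ 6.873 50.733  0.   ]
1734 [-130.84   -84.314] [128.608 220.751]
[117.683 120.394 122.516 123.929 137.021]
```

View pics/side2.png

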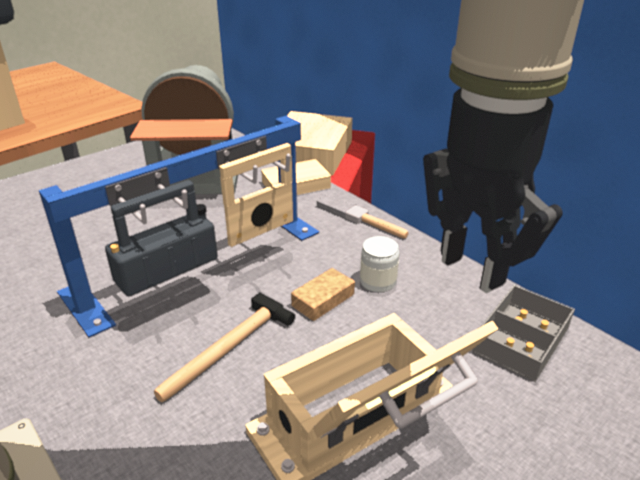

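The side view shows the frame leaning open on its stops, from (330,420) to (490,330), untouched. Next is the tank.

arm_command:
  plan:
    - [[0, 0, 0, 1.05, 4.1, 0, 0.5], [0, 0, 0, 1.05, 4.1, 0, 0.5], [0, 0, 0, 1.05, 4.1, 0, 0.5], [0, 0, 0, 1.05, 4.1, 0, 0.5], [0, 0, 0, 1.05, 4.1, 0, 0.5], [0, 0, 0, 1.05, 4.1, 0, 0.5], [0, 0, 0, 1.05, 4.1, 0, 0.5], [0, 0, 0, 1.05, 4.1, 0, 0.5], [0, 0, 0, 1.05, 4.1, 0, 0.5], [0, 0, 0, 1.05, 4.1, 0, 0.5], [0, 0, 0, 1.05, 4.1, 0, 0.5], [0, 0, 0, 1.05, 4.1, 0, 0.5], [0, 0, -0.114, 0, 0, 0, 0.5], [0, 0, 0, 0, 0, 0, 0.5], [0, 0, 0, 0, 0, 0, 0.5]]

```text
time: 9.5
ee_pos: [408.6, 153.3, 364.8]
tcp_rot: [-0.001, 0.011, 1.0, -0.002]
ft_force: [0.3, 0.1, -1.0]
finger_gap: 42.8
grasp_force: 0.0
```

Run:
```python
from h import *
s=manip.state();print(s['qpos'],s['ee_pos'])
d=grab('wrist','w3');P=ptsw(d);x,y,z=np.moveaxis(P,-1,0);H,S,V=np.moveaxis(cv2.cvtColor(d['image'],cv2.COLOR_RGB2HSV).astype(int),-1,0)
ws=(x>230)&(x<800)&(y>120)&(y<400)
blue=ws&(H>100)&(H<125)&(S>120)
rect('rail',P[big(blue&(z>243)&(z<258))]);Q=P[big(blue&(z>243)&(z<258)&(x<700)&(x>340))];rect('railmid',Q)
dk=ws&(V<100)&(S<120)&(x<520)
rect('bar',P[big(dk&(z>231)&(z<246)&(y<250))]);rect('body',P[big(dk&(z>140)&(z<170)&(y<260))])
m=ws&(z>235)&(z<262)&(y<255)&(y>150)&~dk
n,l,st,_=cv2.connectedComponentsWithStats(m.astype(np.uint8))
for i in range(1,n):
    if st[i,4]>15: print('tip?',st[i,4],P[l==i].mean(0),P[l==i][:,2].max())
```

```text
[-0.453 -0.122 -0.011  1.684  0.001  1.583  1.085] [408.558 153.33  364.849]
rail 7933 c [394.445 295.183] size [ 49.443 261.818] ang 178.96 z [247.145 250.184 251.665]
railmid 4333 c [432.812 280.243] size [ 19.699 184.468] ang 179.22 z [247.939 250.201 251.588]
bar 2196 c [402.918 213.8  ] size [ 18.354 133.118] ang 178.94 z [234.691 237.798 239.439]
body 1969 c [345.426 214.126] size [55.528 65.627] ang 90.84 z [153.471 159.983 166.903]
tip? 97 [368.912 171.983 248.745] 251.17099685777237
tip? 1384 [437.841 212.892 238.117] 240.33659346759907
tip? 90 [440.15  170.91  248.026] 251.1703158584939
tip? 30 [580.844 207.019 239.283] 243.71202883144565
tip? 108 [577.072 169.967 244.226] 250.66103008056086
```

View pics/w3.png

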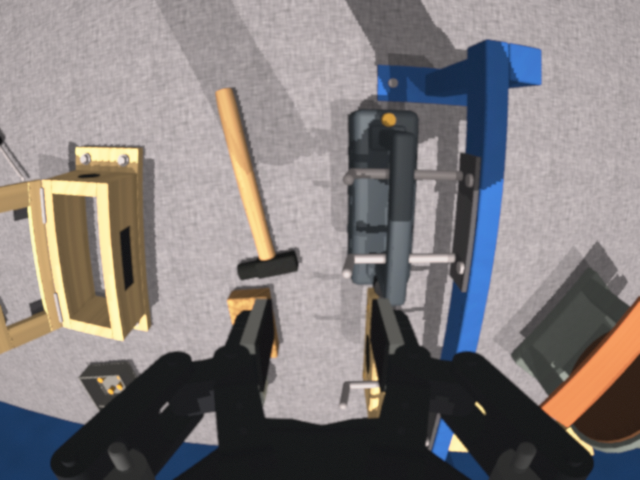

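The wrist view shows the handle bar running from (402,140) to (398,300), across the prongs at rows 175 and 260. Depth puts the bar centre at about (404,213.5,229) and the prong tips at x 369 and 440, y 171. I'll come straight down between the prongs.

arm_command:
  plan:
    - [[0, 0, 0, 0.3, 3, 0, 0.5], [0, 0, 0, 0.25, 3, 0, 0.5], [0, 0, 0, 0, 0, 4, 0.5], [0, 0, 0, 0, 0, 4, 0.5], [0, 0, 0, 0, 0, 3, 0.5], [0, 0, 0, 0, 0, 2, 0.5], [0, 0, 0, 0, 0, 0, 0.5], [0, 0, 0, 0, 0, 0, 0.5]]

```text
time: 10.35
ee_pos: [403.7, 214.0, 235.6]
tcp_rot: [-0.0, 0.009, 1.0, -0.002]
ft_force: [0.4, 0.6, 0.5]
finger_gap: 42.6
grasp_force: 0.0
```

Run:
```python
from h import *
s=manip.state();print(s['ft_force'])
go([404.5,213.5,210.3],89)
```

```text
[0.423 0.611 0.525]
at [403.696 213.972 235.578] turn [-0.004 -0.    -0.   ] shift cm (before turn) [-0.082 -0.037  2.528] (after) [-0.081 -0.046  2.528]
```

arm_command:
  plan:
    - [[0, 0, 0, 0, 0, 1.3, 0.5], [0, 0, 0, 0, 0, 1.2, 0.5], [0, 0, 0, 0, 0, 0, 0.7], [0, 0, 0, 0, 0, 0, 0.8], [0, 0, 0, 0, 0, 0, 1], [0, 0, 0, 0, 0, 0, 1], [0, 0, 0, 0, 0, 0, 1]]

```text
time: 11.05
ee_pos: [403.0, 214.5, 209.8]
tcp_rot: [-0.0, 0.007, 1.0, -0.002]
ft_force: [-0.4, 0.2, -3.7]
finger_gap: 17.1
grasp_force: 61.0
```

arm_command:
  plan:
    - [[0, 0, 0, 0, 0, -0.5, 1], [0, 0, 0, 0, 0, -0.5, 1]]

```text
time: 11.25
ee_pos: [403.1, 214.6, 220.2]
tcp_rot: [-0.0, 0.007, 1.0, -0.002]
ft_force: [0.0, -0.6, -4.0]
finger_gap: 17.4
grasp_force: 60.9
```

arm_command:
  plan:
    - [[0, 0, 0, 0, 0, -1, 1], [0, 0, 0, 0, 0, -1, 1], [0, 0, 0, 0, 0, -1.1, 1], [0, 0, 0, 0, 0, 0, 1]]

```text
time: 11.65
ee_pos: [403.9, 215.2, 252.9]
tcp_rot: [0.001, 0.007, 1.0, -0.001]
ft_force: [0.8, 0.5, -4.3]
finger_gap: 17.1
grasp_force: 61.0
```

Raised 43 mm with no strain on the hook, so I'll draw it away.

arm_command:
  plan:
    - [[0, 0, 0, 0, -1, 0, 1], [0, 0, 0, 0, -1.5, 0.1, 1], [0, 0, 0, 0, -1.5, 0.1, 1], [0, 0, 0, 0, -2, 0, 1], [0, 0, 0, 0, -2, 0, 1], [0, 0, 0, 0, -2, 0, 1], [0, 0, 0, 0, -2, 0, 1], [0, 0, 0, 0, 0, 0, 1], [0, 0, 0, 0, 0, 0, 1]]

```text
time: 12.55
ee_pos: [401.1, 93.6, 249.1]
tcp_rot: [-0.0, 0.008, 1.0, -0.002]
ft_force: [0.1, 0.4, -4.4]
finger_gap: 17.1
grasp_force: 61.0
```

Run:
```python
from h import *
s=manip.state();print(s['ft_force'],s['qpos'])
go([491,-186,290],82.4)
```

```text
[ 0.095  0.381 -4.388] [-0.394 -0.155  0.046  1.95   0.01   1.348  1.203]
at [401.103  93.642 249.09 ] turn [-0.004 -0.     0.116] shift cm (before turn) [ -9.452 -27.825  -3.997] (after) [-12.609 -26.53   -4.091]
```

arm_command:
  plan:
    - [[0, 0, 0, 0, 0, -2, 1], [0, 0, 0, 0, 0, -2, 1], [0, 0, 0, -0.95, -2.8, 0, 1], [0, 0, 0, -0.95, -2.8, 0, 1], [0, 0, 0, -0.95, -2.8, 0, 1], [0, 0, 0, -0.95, -2.8, 0, 1], [0, 0, 0, -0.95, -2.8, 0, 1], [0, 0, 0, -0.95, -2.8, 0, 1], [0, 0, 0, -0.95, -2.8, 0, 1], [0, 0, 0, -0.95, -2.8, 0, 1], [0, 0, 0, -0.95, -2.8, 0, 1], [0, 0, 0, -0.9, -2.6, 0, 1], [0, 0, 0.058, 0, 0, 0, 1], [0, 0, 0.058, 0, 0, 0, 1], [0, 0, 0, 0, 0, 0, 1], [0, 0, 0, 0, 0, 0, 1]]

```text
time: 14.15
ee_pos: [491.8, -184.0, 290.1]
tcp_rot: [-0.0, 0.064, 0.998, -0.002]
ft_force: [-0.1, 0.6, -4.4]
finger_gap: 16.4
grasp_force: 61.0
```

```bash
python3 - <<'E'
from h import *
s=manip.state();print(s['ft_force'],s['qpos'],s['ee_pos'],s['tcp_rot'])
for n in('wrist','scene','side'):
    d=grab(n,n[0]+'4');P=ptsw(d) if n=='wrist' else pts(d)
    x,y,z=np.moveaxis(P,-1,0);H,S,V=np.moveaxis(cv2.cvtColor(d['image'],cv2.COLOR_RGB2HSV).astype(int),-1,0)
    zb=s['ee_pos'][2]+18.7-149
    m=(abs(x-491)<170)&(abs(y+186)<110)&(V<110)&(S<120)
    print(n,'zb',zb)
    rect('tank body',P[big(m&(z>zb+5)&(z<zb+86))]);
    rect('top',P[big(m&(z>zb+72)&(z<zb+86))]) 
    w=(abs(x-491)<170)&(abs(y+186)<110)&(S>60)&(V>90)
    rect('jig rim',P[big(w&(z>94)&(z<108))])
a=cv2.imread('pics/s4.png')[100:480,100:500];b=cv2.imread('pics/w4.png')
print(P.shape)
E
python3 - <<'E'
import cv2,numpy as np
b=cv2.imread('pics/w4.png');b=cv2.resize(b,(400,300));s=cv2.imread('pics/side4.png')
E
```

```text
[-0.061  0.644 -4.43 ] [-0.133  0.075  0.428  1.653 -0.027  1.421  1.741] [ 491.784 -184.048  290.079] [-0.     0.064  0.998 -0.002]
wrist zb 159.77895290553943
tank body 10005 c [ 463.1   -179.994] size [ 62.38  113.139] ang 172.55 z [235.199 240.225 242.027]
top 10001 c [ 463.115 -179.996] size [ 62.38 113.11] ang 172.55 z [235.263 240.226 242.027]
jig rim 4464 c [ 490.916 -187.49 ] size [119.025 230.825] ang 172.63 z [100.647 102.466 105.497]
scene zb 159.77895290553943
tank body 3276 c [ 500.074 -180.485] size [ 61.571 179.909] ang 172.61 z [169.956 228.139 241.467]
top 1482 c [ 498.948 -180.931] size [ 59.736 175.996] ang 173.38 z [232.536 238.772 242.606]
jig rim 1277 c [ 491.906 -188.596] size [125.655 232.643] ang 172.08 z [ 94.844 100.317 103.448]
side zb 159.77895290553943
tank body 7937 c [ 491.43  -189.515] size [ 60.91  177.208] ang 172.27 z [169.789 221.616 241.97 ]
top 3106 c [ 491.728 -188.583] size [ 58.981 175.865] ang 172.27 z [232.791 239.562 244.284]
jig rim 957 c [ 403.658 -184.023] size [130.991  61.216] ang 77.92 z [ 95.288 101.127 103.542]
(480, 640, 3)[ WARN:0@0.020] global loadsave.cpp:275 findDecoder imread_('pics/side4.png'): can't open/read file: check file path/integrity
```

View pics/w4.png

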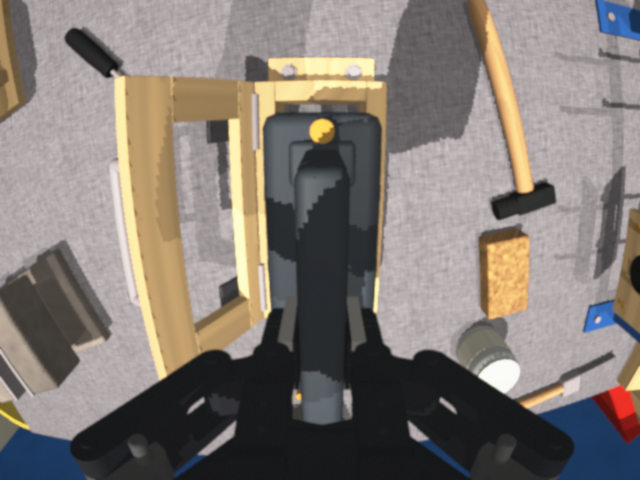

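The wrist view shows the tank (brass boss at (322,130)) over the open nest, slightly off centre. It needs about -5 mm in jig x and -2.4 mm in jig y. I'll correct that and re-check lower.

arm_command:
  plan:
    - [[0, 0, 0, 0.5, -0.24, 0, 1], [0, 0, 0, 0, 0, 1.5, 1], [0, 0, 0, 0, 0, 1.5, 1], [0, 0, 0, 0, 0, 1.5, 1], [0, 0, 0, 0, 0, 0, 1], [0, 0, 0, 0, 0, 0, 1]]

```text
time: 14.9
ee_pos: [486.3, -186.5, 245.8]
tcp_rot: [-0.0, 0.065, 0.998, -0.002]
ft_force: [0.9, -0.8, -3.5]
finger_gap: 16.9
grasp_force: 61.0
```

Run:
```python
from h import *
s=manip.state();print(s['ee_pos'],s['tcp_rot'],s['ft_force'])
zb=s['ee_pos'][2]+18.7-149
e=np.array([.132,.991]);ex=np.array([.991,-.132])
for n in('wrist','side','scene'):
    d=grab(n,n+'5');P=ptsw(d) if n=='wrist' else pts(d)
    x,y,z=np.moveaxis(P,-1,0);H,S,V=np.moveaxis(cv2.cvtColor(d['image'],cv2.COLOR_RGB2HSV).astype(int),-1,0)
    q=P[...,:2]-[491.1,-186.2];jx,jy=q@ex,q@e
    m=(abs(jx)<120)&(abs(jy)<55)&(V<110)&(S<120)&(z>zb+72)&(z<zb+86);m=big(m)
    A=np.c_[jx[m],jy[m],np.ones(m.sum())];c=np.linalg.lstsq(A,z[m],rcond=None)[0]
    print(n,'tank jx',np.percentile(jx[m],[.5,99.5]),'jy',np.percentile(jy[m],[.5,99.5]),'plane',c,'zb',zb)
    w=(S>60)&(V>90)&(z>98)&(z<107)&(abs(jx)<125)&(abs(jy)<65)
    print('  rim jx',np.percentile(jx[w],[.5,99.5]),'jy',np.percentile(jy[w],[.5,99.5]),'inner end jx',jx[w&(abs(jy)<25)&(jx<0)].max(initial=-999),jx[w&(abs(jy)<25)&(jx>0)].min(initial=999),'inner jy',np.percentile(jy[w&(abs(jx)<80)&(jy>0)],1) if (w&(abs(jx)<80)&(jy>0)).any() else 0, np.percentile(jy[w&(abs(jx)<80)&(jy<0)],99) if (w&(abs(jx)<80)&(jy<0)).any() else 0)
```

```text
[ 486.276 -186.517  245.779] [-0.     0.065  0.998 -0.002] [ 0.851 -0.787 -3.526]
wrist tank jx [-89.913  19.359] jy [-30.995  30.156] plane [  0.008  -0.009 195.906] zb 115.47851769160599
  rim jx [-116.184   99.912] jy [-60.948  57.548] inner end jx -98.27620149672087 999.0 inner jy 44.100993815192204 -47.251955840197255
side tank jx [-90.138  78.244] jy [-33.962  23.585] plane [  0.003   0.06  195.48 ] zb 115.47851769160599
  rim jx [-117.701   97.369] jy [-60.915  57.431] inner end jx -98.7735104053249 95.97519340447019 inner jy 48.969078566842306 -39.96224748607054
scene tank jx [-81.49   90.025] jy [-25.179  32.045] plane [ -0.007  -0.046 195.015] zb 115.47851769160599
  rim jx [-114.125  116.912] jy [-61.905  59.365] inner end jx -98.53169863465679 97.07342707540548 inner jy 40.52241737583753 -38.24083364141552
```

Centred and level in all views, so I'll lower it.

arm_command:
  plan:
    - [[0, 0, 0, 0, 0, 1, 1], [0, 0, 0, 0, 0, 1, 1], [0, 0, 0, 0, 0, 1, 1], [0, 0, 0, 0, 0, 1, 1], [0, 0, 0, 0, 0, 1, 1], [0, 0, 0, 0, 0, 1, 1], [0, 0, 0, 0, 0, 1, 1], [0, 0, 0, 0, 0, 1, 1], [0, 0, 0, 0, 0, 0.8, 1], [0, 0, 0, 0, 0, 0, 1], [0, 0, 0, 0, 0, 0, 1]]

```text
time: 16.15
ee_pos: [486.5, -186.8, 157.4]
tcp_rot: [-0.0, 0.065, 0.998, -0.002]
ft_force: [0.6, 0.6, -4.4]
finger_gap: 17.0
grasp_force: 60.9
```

arm_command:
  plan:
    - [[0, 0, 0, 0, 0, 0.3, 1], [0, 0, 0, 0, 0, 0.3, 1], [0, 0, 0, 0, 0, 0, 1]]

```text
time: 16.45
ee_pos: [486.3, -186.7, 151.1]
tcp_rot: [-0.0, 0.065, 0.998, -0.002]
ft_force: [0.5, 0.9, -4.1]
finger_gap: 17.4
grasp_force: 61.0
```

arm_command:
  plan:
    - [[0, 0, 0, 0, 0, 0.2, 1], [0, 0, 0, 0, 0, 0, 1]]

```text
time: 16.65
ee_pos: [486.3, -186.7, 149.2]
tcp_rot: [-0.0, 0.065, 0.998, -0.002]
ft_force: [-0.3, -0.8, -4.1]
finger_gap: 17.4
grasp_force: 61.0
```

arm_command:
  plan:
    - [[0, 0, 0, 0, 0, 0.1, 1], [0, 0, 0, 0, 0, 0, 1]]

```text
time: 16.85
ee_pos: [486.4, -186.8, 148.3]
tcp_rot: [-0.0, 0.065, 0.998, -0.002]
ft_force: [0.4, -0.5, -3.6]
finger_gap: 17.1
grasp_force: 61.0
```

arm_command:
  plan:
    - [[0, 0, 0, 0, 0, 0.15, 1], [0, 0, 0, 0, 0, 0, 1]]

```text
time: 17.05
ee_pos: [486.6, -187.2, 147.8]
tcp_rot: [0.0, 0.066, 0.998, -0.002]
ft_force: [-4.0, -0.5, 4.8]
finger_gap: 17.3
grasp_force: 62.2
```

It has touched the floor. I'll release and withdraw upward.

arm_command:
  plan:
    - [[0, 0, 0, 0, 0, 0, 0.7], [0, 0, 0, 0, 0, 0, 0.5], [0, 0, 0, 0, 0, 0, 0.5], [0, 0, 0, 0, 0, 0, 0.5], [0, 0, 0, 0, 0, -1, 0.5], [0, 0, 0, 0, 0, -2, 0.5], [0, 0, 0, 0, 0, -3, 0.5], [0, 0, 0, 0, 0, -3, 0.5], [0, 0, 0, 0, 0, -4, 0.5], [0, 0, 0, 0, 0, -4, 0.5], [0, 0, 0, 0, 0, 0, 0.5], [0, 0, 0, 0, 0, 0, 0.5]]

```text
time: 18.25
ee_pos: [486.8, -186.3, 318.1]
tcp_rot: [0.001, 0.065, 0.998, -0.002]
ft_force: [1.1, 0.9, -1.2]
finger_gap: 42.5
grasp_force: 0.0
```

Run:
```python
from h import *
s=manip.state();print(s['ee_pos'],s['ft_force'])
d=grab('wrist','w6');P=ptsw(d);x,y,z=np.moveaxis(P,-1,0);H,S,V=np.moveaxis(cv2.cvtColor(d['image'],cv2.COLOR_RGB2HSV).astype(int),-1,0)
q=P[...,:2]-[491.1,-186.2];jx,jy=q@np.array([.991,-.132]),q@np.array([.132,.991])
m=big((abs(jx)<96)&(abs(jy)<45)&(V<110)&(S<120)&(z>88)&(z<107))
c=np.linalg.lstsq(np.c_[jx[m],jy[m],np.ones(m.sum())],z[m],rcond=None)[0]
print(np.percentile(jx[m],[.5,99.5]),np.percentile(jy[m],[.5,99.5]),c)
grab('side','side6')
```

```text
[ 486.842 -186.313  318.075] [ 1.071  0.876 -1.201]
[-88.554  85.676] [-32.922  29.956] [-0.003 -0.009 98.022]
```

View pics/side6.png

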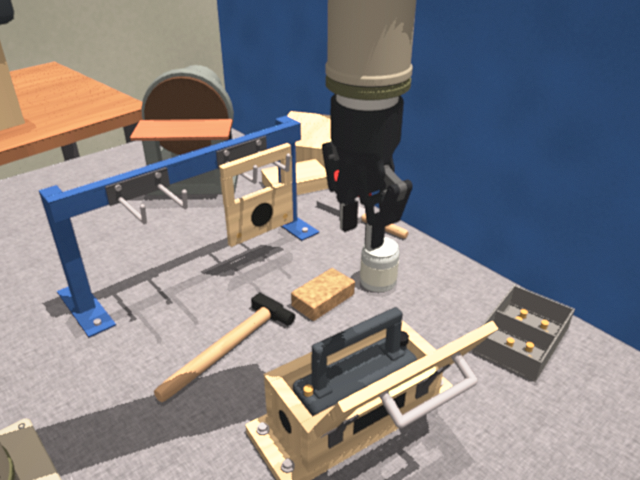

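The side view shows the tank seated in the nest at (360,365), the frame open, the template still on its hook at (258,195) and the gripper clear. The tank top measures 98 mm and is level, which puts its underside on the 18 mm floor.

```bash
python3 -c "
from cell import manip
print(manip.job_done())"
```

```text
the job is handed in; nothing more can be done
None
```

The job is handed in at about 18 s: the tank is seated level in the nest, the frame is open on its stops, the template is on its hook, and the sanding block, mallet and tin look unmoved; no verdict was returned.

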